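# Load the blade insert into a kitchen slicer under its leaf spring

### The job

Load the black blade insert into the slicer without picking it up: with the fingertips press it down hard on its sprung bed, and while it is held down slide it along the channel, under the bridge and the leaf spring, until it is fully home at the end stop and the bed has sprung back up behind it. Then let go and move clear, leaving the mug, the jar and the pepper mill where they stand.

Things in the scene. Friction and masses are not known exactly. Their poses are not given: they have to be found in the camera images.
- slicer: Fixed grey kitchen slicer base. Origin on the worktop, on the centre line, below the far edge of the bed; x = the way the insert is slid, away from the robot within 0.65 rad; z up. In its frame, mm: x -150 to 126, 110 wide; channel 84 wide between rails with tops at z 44; channel floor is the sprung bed for x -150 to 0, then fixed at z 30. A tongue (z 16-28) sticks out to x 175.
- bridge (a point): Middle of the near lower edge of the fixed bridge across the channel: slicer x 50, z 44. The bridge spans slicer x 50 to 64 and z 44 to 56. The insert on the raised bed (top at z 49) runs against it; pressed fully down it passes 3 mm below it.
- insert: Loose black plate 110 x 80 x 10 mm, about 120 g, grey ridge, toothed steel field in front of it. Origin: centre of underside; x forward along the channel. Front 10 mm thinner (z 2-8). Starts on the bed at slicer x -95 to -45, in line, 2 mm play each side. Top at slicer z 49 on the raised bed, 41 pressed down, 40 on the fixed floor. Home: origin at slicer x 63, z 30, back edge just past the bed.
- ridge (a point): Middle of the top of the ridge on the insert, at insert x -20, 17 mm above its underside. The ridge is 50 mm long across, 8 mm thick (insert x -24 to -16), 7 mm high. Behind it (insert x -55 to -24) is the flat thumb area to press on; a fingertip there also pushes against the ridge. With the insert home the ridge ends 3 mm before the bridge.
- bed (a joint): Sinking of the sprung aluminium bed, m: 0 = up (top at slicer z 39 mm), 0.008 = fully down on a hard stop (top at z 31). It stays level. About 7 N starts it sinking, 12 N takes it fully down. Once the insert's back edge has passed slicer x = 0 it springs up behind the insert and locks it in.
- leaf (a joint): Lift of the steel leaf spring, rad: 0 = free. It hangs from the bridge (hinge at slicer x 62, z 45 mm), 44 mm wide, and leans down along the slide direction; the pressed-down insert lifts it by about 0.1 rad and it then presses on the insert's top with about 5 N.
- leaf_tip (a point): The lowest line of the leaf spring, 39 mm beyond its hinge at slicer x = 62; free, it is at slicer x = 101, z = 36.
- stop (a point): Middle of the face of the end stop, slicer x = 118, z = 40.
- mug: White ceramic mug, radius 38 mm, 85 mm high, handle at its +y; origin at the centre of its underside. A bystander beside the slicer.
- jar: Glass jar with steel lid, radius 32 mm, 90 mm high; origin at the centre of its underside. A bystander beside the slicer.
- mill: Wooden pepper mill, radius 26 mm, 108 mm high; origin at the centre of its underside. A bystander beside the slicer.
Not all that is in view belongs to the job. Of the things shaped like the insert, the black one is meant.

How it is judged:
On the way, in this order (a step that is already met when the one before it is completed fails the run):
1. the fingers press the insert down on its sprung bed (bed at least 4 mm down) (value of joint bed above 0.004 m and contact force between the fingers and insert above 3 N and x of insert in the frame of slicer below 0.02 m), for 0.05 s.
2. still pressed down, the insert has gone under the bridge and lifts the leaf spring (x of insert in the frame of slicer above 0.03 m and value of joint bed above 0.004 m and value of joint leaf above 0.02 rad), for 0.05 s.
At the end, for the whole second after the job is handed in: The insert lies flat at rest on the fixed floor (within 3 mm of its height, 0.06 rad of the channel), its origin beyond slicer x = 55 mm, the leaf spring lying on it (lifted over 0.05 rad), and the bed is up again behind it (within 2 mm) (x of insert in the frame of slicer above 0.055 m and z of insert in the frame of slicer between 0.027 and 0.033 m and angle between the x axis of insert and the x axis of slicer, either way round below 0.06 rad and value of joint bed below 0.002 m and value of joint leaf above 0.05 rad and linear speed of insert below 0.02 m/s); the robot touches nothing.
It fails at once if the insert is lifted out of its channel (over 12 mm above its starting height) or tipped up by more than 0.3 rad (z of insert in the frame of slicer above 0.051 m or angle between insert's own z axis and vertical above 0.3 rad).
It fails at once if the mug, jar or pepper mill is shifted by more than 20 mm (distance of any of mug, jar, mill from where it was at the start of the episode above 0.02 m).
It also fails if it takes over 35 s, if anything falls off the work surface, if the arm or the gripper's body presses on something with over 40 N, if the wrist force passes 120 N, or if a joint passes its speed limit or range.

### The arm

A 6-joint arm with a two-finger parallel gripper is mounted at the origin on the work surface. World frame = base frame: x ahead of the robot, y to its left, z up, the work surface at z = 0. Lengths are in m, angles in rad, forces in N, time in s.
With the tool pointing down it reaches from about 0.3 to 0.875 m from the base axis. Payload 6.4 kg.
Tool frame: the origin (TCP) lies at the very end of the fingers, on their centre line; the grasp point (between the pads) lies 19 mm behind it; z points along the fingers, y is the line along which they close (so a half turn about z gives the same grasp; the last joint's range is limited). The gripper opens to 88 mm and grips with 3 to 60 N. Pads are 18 mm wide; open, the fingers measure 123 mm over their backs; the gripper's body (75 mm by 187 mm) begins 45 mm behind the grasp point.
Start: joints at [-1.5, 0.181, 1.607, -0, 1.354, -0.206], TCP at [0.157, -0.553, 0.239] pointing down, gripper open.
Joint ranges: [-2.99, 2.99], [-0.89, 2.07], [0.3, 2.58], [-1.14, 4.28], [0, 2.63], [-3.12, 3.12]. Speed limits (rad/s): [2.57, 2.57, 3.01, 3.14, 3.14, 3.14].

### API

Orientations are given as a rotation vector (axis times angle).
In Python, from plant import robot gives the robot as it stands.
- The arm moves only by the tool jog_arm, never from a script. Its argument "increments" is a list of rows, each a list of 5 numbers: the opening, from 0 (shut) to 1 (fully open), then the shift along the tool's x, y, z in cm, then the turn about the tool's z in degrees. In form: [[fingers, x, y, z, twist], ...]. A call has exactly 8 rows; each row is the pose to reach, as a shift and turn from the pose commanded when the call began, along the tool's axes at that moment; what a row does not reach only later rows make up. A row lasts 1/10 s, in which the tool goes at most 50 mm and 8.59 degrees, less where a joint would pass 70% of its speed; a pose out of reach is approached as far as the arm can. A call with a gripper value outside its range is refused whole. The fingers move at their own pace and stop on an object; "grip_force" is the grip in N (left out, the last holds). Time passes only in rows, so rows that repeat a pose let the fingers close, or fill a call up. It gives the time, the measured TCP pose, the force, the opening and the grip force at its end, in the units of the state.
- robot.get_state(): the state, without advancing time (a new reading comes with each control period).
- robot.camera(name): name is "side" or "top" or "wrist"; returns the picture (400x640x3 uint8, red, green, blue); there is no depth.
- robot.camera_info(name): a dict with "vfov" (degrees; the focal length in pixels is half the picture's height over the tangent of half this angle, whatever the lens; pixels are square), "cx", "cy" (the principal point, pixels), "distortion" ([k1, k2, p1, p2, k3] as OpenCV has them; the pictures are not rectified), "extrinsics" (4x4, takes a point from camera to world coordinates); the wrist camera has in their place "mount" (4x4, takes a point from camera to tool coordinates, whose origin is the TCP and whose axes are the flange's). Camera axes: x right, y up, looking along -z (the intrinsics and any distortion apply to the point x, -y, -z); pixel columns grow to the right and rows downward; lengths in m; the calibration is good to about 2 mm. A picture is of the moment at which its call begins: read the wrist's pose just before it. camera_info takes no time and is no camera call.
- robot.close_job(): hands the job in; it is judged then, once.
The state is a dict: "time": time; "joints": joint angles; "dq": joint speeds; "effort": joint torques, N m; "ee_pos": TCP position; "tcp_rot": TCP orientation; "ft_force": force on the tool from outside, world axes, zero at the start; "torque": the same for the moment, N m; "grip_width": opening from 0.0 (shut) to 1.0 (fully open); "grasp_force": force on a finger pad.
Only numpy, scipy, OpenCV 4.12 (cv2) and the standard library are available. Lean on these libraries where they do the work, as an engineer would, in place of code of your own. Each camera call takes 0.05 s, during which the arm holds its last target. There are 200 camera calls.

## Working session

There is one attempt and no reset: what is moved stays moved. The work goes in short steps, Python scripts to look and compute and a tool call to move; the robot and the scene stay as the last step left them, time stands still between calls to the robot, and variables do not carry over. Pictures are saved under pics/ and viewed, at most 10 in all, crops included, and the job is handed in when it is done.

Besides the shell and the picture viewer there is one more tool, called after "Request:" by a JSON object that holds its "fn" and its "kwargs". jog_arm: Moves the arm, as the interface text tells. Its arguments: {"type":"object","properties":{"increments":{"type":"array"},"grip_force":{"type":"number"}},"required":["increments"]}

```bash
mkdir -p pics
python3 - <<'E'
from plant import robot
import cv2,json
s=robot.get_state();print(s)
for n in("top","side"):
    im=robot.camera(n);cv2.imwrite(f"pics/{n}0.png",im[:,:,::-1])
    i=robot.camera_info(n);print(n,i)
print(robot.camera_info("wrist"))
E
```

```text
{'time': 0.0, 'joints': array([-1.50029083e+00,  1.81499490e-01,  1.60796410e+00, -2.40766743e-05,
        1.35375083e+00, -2.06301053e-01]), 'dq': array([-0.00079745, -0.00111521, -0.00033181, -0.001645  , -0.00083074,
       -0.00010038]), 'effort': array([-2.39507399e-04, -4.33875525e+01, -3.41844285e+01,  7.01351627e-02,
        3.86777893e-02, -1.41711093e-04]), 'ee_pos': array([ 0.15711193, -0.55259785,  0.2378547 ]), 'tcp_rot': array([-3.10994606e+00, -4.33204532e-01, -1.35923081e-04]), 'ft_force': array([-0.37783281,  0.63936379, -0.01200396]), 'torque': array([-0.03436278, -0.04413227, -0.02279769]), 'grasp_force': 0.0, 'grip_width': 0.9974672911525458}
top {'vfov': 44.22278703886141, 'cx': 323.3806955720083, 'cy': 191.82733605116528, 'distortion': array([-0.01014176,  0.        ,  0.        ,  0.        ,  0.        ]), 'extrinsics': array([[ 0.05407023,  0.97567206, -0.21246278,  0.33238052],
       [-0.99852678,  0.05380042, -0.00705538,  0.05353534],
       [ 0.00454685,  0.21253127,  0.97714369,  1.12986986],
       [ 0.        ,  0.        ,  0.        ,  1.        ]])
[... 241 characters left out ...]
15238],
       [-0.27731599, -0.6203119 ,  0.73369543,  0.74224818],
       [ 0.0010947 ,  0.76344209,  0.64587536,  0.67186195],
       [ 0.        ,  0.        ,  0.        ,  1.        ]])}
{'vfov': 69.99686092148711, 'cx': 316.8352325359568, 'cy': 200.34695745413143, 'distortion': array([0.0153521, 0.       , 0.       , 0.       , 0.       ]), 'mount': array([[-1.56139651e-03,  9.49689318e-01,  3.13189657e-01,
         8.18786553e-02],
       [ 9.99998566e-01,  1.68821668e-03, -1.33743482e-04,
        -1.12535196e-05],
       [-6.55746760e-04,  3.13188999e-01, -9.49690592e-01,
        -1.45644789e-01],
       [ 0.00000000e+00,  0.00000000e+00,  0.00000000e+00,
         1.00000000e+00]])}
```

View pics/top0.png

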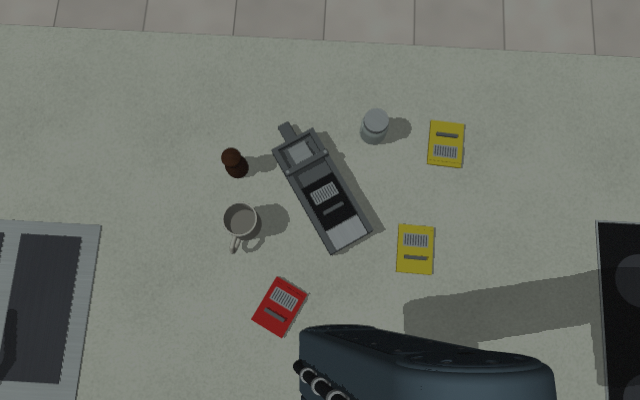

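View pics/side0.png

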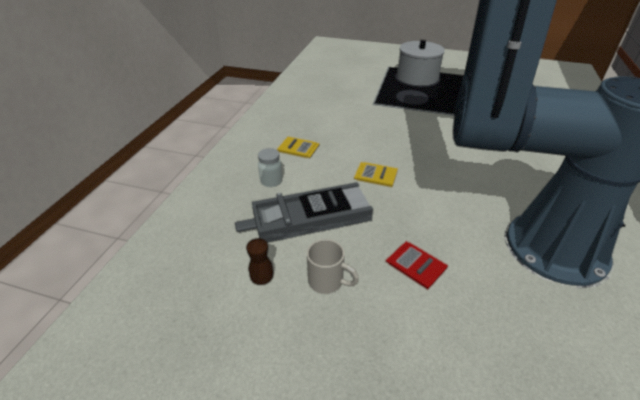

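Top view: black plate at (323,203) on the grey slicer; yellow plates at (446,144) and (415,248), and a red one at (280,306). The mug is at (240,220), the mill at (235,162) and the jar at (375,126). The insert meant is the black one, lying in the slicer channel. I'll confirm it in a crop.

```bash
cat > h.py <<'E'
import numpy as np,cv2
from plant import robot
from scipy.spatial.transform import Rotation as R
def cam(n):
    i=robot.camera_info(n);f=200/np.tan(np.radians(i["vfov"]/2))
    K=np.array([[f,0,i["cx"]],[0,f,i["cy"]],[0,0,1]])
    if n=="wrist":
        s=robot.get_state();T=np.eye(4);T[:3,:3]=R.from_rotvec(s["tcp_rot"]).as_matrix();T[:3,3]=s["ee_pos"];E=T@i["mount"]
    else:E=i["extrinsics"]
    return K,i["distortion"],E
def cast(c,uv,z):
    K,d,E=c
    p=cv2.undistortPoints(np.float64(uv).reshape(-1,1,2),K,d)[:,0]
    r=np.c_[p[:,0],-p[:,1],-np.ones(len(p))]@E[:3,:3].T
    return E[:3,3]+r*((z-E[2,3])/r[:,2])[:,None]
def proj(c,P):
    K,d,E=c
    q=(np.atleast_2d(P)-E[:3,3])@E[:3,:3]
    return cv2.projectPoints(np.c_[q[:,0],-q[:,1],-q[:,2]],np.zeros(3),np.zeros(3),K,d)[0][:,0]
E
python3 - <<'E'
from h import *
im=cv2.imread("pics/top0.png")
cv2.imwrite("pics/topc.png",cv2.resize(im[110:265,255:395],None,fx=5,fy=5,interpolation=cv2.INTER_CUBIC)[:600*2][:,:])
x=cv2.imread("pics/topc.png");x=x[:, :];cv2.imwrite("pics/topc.png",cv2.resize(x,(540,598)))
c=cam("top")
m=(im.max(2)<38).astype(np.uint8);m[:,:255]=0;m[:,395:]=0;m[:110]=0;m[265:]=0
m=cv2.morphologyEx(m,cv2.MORPH_CLOSE,np.ones((9,9)))
k=max(cv2.findContours(m,0,1)[0],key=cv2.contourArea)
P=cast(c,k[:,0],0.049)[:,:2].astype(np.float32);r=cv2.minAreaRect(P*1000);print(cv2.boundingRect(k),r)
for n,uv,z in(("mug",(240,222),.0),("mill",(231,155),.108),("jar",(376,117),.09)):print(n,cast(c,[uv],z))
E
```

```text
(301, 173, 57, 58) ((546.5135498046875, 48.13969421386719), (111.56593322753906, 82.21257781982422), 32.223777770996094)
mug [[0.49597376 0.25072771 0.        ]]
mill [[0.62482275 0.26442191 0.108     ]]
jar [[ 0.73607303 -0.04726159  0.09      ]]
```

View pics/topc.png

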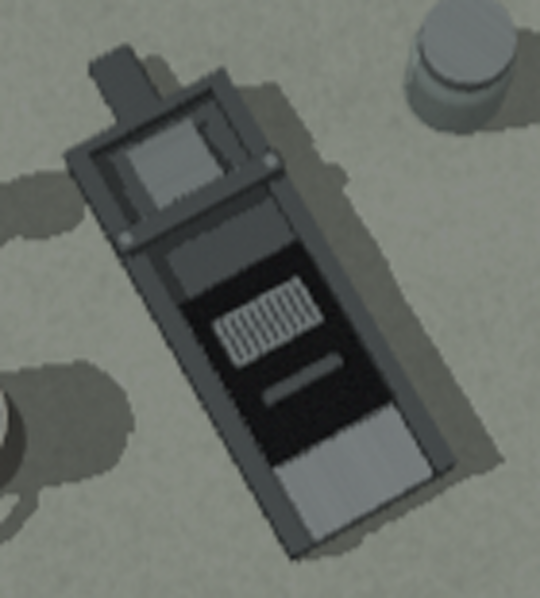

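The crop confirms it: the black insert lies in the grey channel, with its ridge at crop (303,379) on the robot side and its toothed field at (267,320) towards the bridge. Next is the slicer frame and the approach numbers.

Run:
```python
from h import *
c=cam("top");s=540/140
q=np.array([(292,558),(452,466),(67,152),(225,70)])/s+[255,110]
P=cast(c,q,.044)[:,:2];print(P)
d=[P[2]-P[0],P[3]-P[1]];print([np.degrees(np.arctan2(v[1],v[0])) for v in d],[np.linalg.norm(v) for v in d])
a=np.radians(32.2) ; a=np.mean([np.arctan2(v[1],v[0]) for v in d])
u=np.array([np.cos(a),np.sin(a)]);n=np.array([-u[1],u[0]])
O=P.mean(0)+u*.012; print("heading",np.degrees(a),"O",O)
f=lambda p:((p-O)@u,(p-O)@n)
rid=cast(c,np.array([(303,379)])/s+[255,110],.056)[0,:2]
print("ins",f(np.array([.5465,.0481])),"ridge",f(rid))
br=cast(c,np.array([(125,240),(272,160)])/s+[255,110],.056)[:,:2];print("bridge bolts",f(br[0]),f(br[1]))
for nm,p in(("mug",cast(c,[(240,210)],.085)),("mill",cast(c,[(231,155)],.108)),("jar",cast(c,[(376,117)],.09))):print(nm,p[0],f(p[0,:2]))
st=robot.get_state();M=R.from_rotvec(st["tcp_rot"]).as_matrix();print(M.round(3))
for k in(0,180):
    X=np.r_[u,0]*(1 if k==0 else -1);v=M.T@X;print("twist",np.degrees(np.arctan2(v[1],v[0])))
```

```text
[[ 0.4282902   0.03767185]
 [ 0.48598004 -0.05162792]
 [ 0.66172135  0.18391671]
 [ 0.71836469  0.09286658]]
[np.float64(32.06718760474356), np.float64(31.87294433144509)] [np.float64(0.2754589956948096), np.float64(0.2736444530194346)]
heading 31.970065968094325 O [0.58376897 0.07206051]
ins (np.float64(-0.0443027132608552), np.float64(-0.0005932696803651501)) ridge (np.float64(-0.06439716089363522), np.float64(-0.0014272247081886721))
bridge bolts (np.float64(0.05770956034281967), np.float64(0.04949132977095951)) (np.float64(0.05896979120224642), np.float64(-0.049240412481094904))
mug [0.509682   0.23823803 0.085     ] (np.float64(0.02513721130537999), np.float64(0.18019979688528376))
mill [0.62482275 0.26442191 0.108     ] (np.float64(0.13667771340364487), np.float64(0.1414479545196114))
jar [ 0.73607303 -0.04726159  0.09      ] (np.float64(0.06602510893678776), np.float64(-0.1818652736821596))
[[ 0.962  0.273 -0.   ]
 [ 0.273 -0.962  0.002]
 [ 0.    -0.002 -1.   ]]
twist -16.111449124775277
twist 163.88855087522472
```

Request:
{"fn": "jog_arm", "kwargs": {"increments": [[0,4,-3.6,0,0],[0,8,-7.2,0,0],[0,12,-11,0,0],[0,16,-14.6,0,0],[0,20,-18.3,0,0],[0,24,-22,0,0],[0,28,-25.6,0,0],[0,31,-28.4,0,0]], "grip_force": 30}}

```text
time: 0.9
ee_pos: [0.3676, -0.2107, 0.2387]
tcp_rot: [3.111, 0.433, 0.0]
ft_force: [1.1, -0.6, -0.6]
grip_width: 0.299
grasp_force: 0.0
```

Request:
{"fn": "jog_arm", "kwargs": {"increments": [[0,4,-3.6,2,-3],[0,8,-7.2,4,-6],[0,12,-11,6,-9],[0,15.5,-14.2,8,-12],[0,18,-16.5,10,-15],[0,19.4,-17.7,10,-16.1],[0,19.4,-17.7,10,-16.1],[0,19.4,-17.7,10,-16.1]]}}

```text
time: 1.7
ee_pos: [0.5049, 0.0111, 0.1381]
tcp_rot: [-3.019, -0.867, 0.002]
ft_force: [-0.4, -0.2, -0.3]
grip_width: 0.005
grasp_force: 0.0
```

```bash
cat > w.py <<'E'
from h import *
O=np.array([.5838,.0721]);a=np.radians(32.0);u=np.array([np.cos(a),np.sin(a)]);n=np.array([-u[1],u[0]])
def rep():
    s=robot.get_state();p=s["ee_pos"];M=R.from_rotvec(s["tcp_rot"]).as_matrix()
    print("t",s["time"],"tcp slicer x,y mm",((p[:2]-O)@u*1e3).round(1),((p[:2]-O)@n*1e3).round(1),"z",(p[2]*1e3).round(1),"yaw err deg",(np.degrees(np.arctan2(M[1,0],M[0,0]))-32).round(2),"F",s["ft_force"].round(1),"F along",(s["ft_force"][:2]@u).round(1),"grip",round(s["grip_width"],3),"tilt",M[:,2].round(3))
E
python3 - <<'E'
from w import *
rep()
im=robot.camera("wrist");c=cam("wrist")
cv2.imwrite("pics/w1.png",im[:,:,::-1])
for x,y,z in((-44.3,0,49),(-64.3,0,56),(50,0,56),(-150,55,44)):
    print((x,y,z),proj(c,[*(O+u*x/1e3+n*y/1e3),z/1e3]))
E
```

```text
t 1.7 tcp slicer x,y mm -99.2 -9.9 z 138.1 yaw err deg 0.06 F [-0.4 -0.2 -0.3] F along -0.5 grip 0.005 tilt [-0.002 -0.    -1.   ]
(-44.3, 0, 49) [[303.54235707 140.51006333]]
(-64.3, 0, 56) [[303.58183234 166.61370388]]
(50, 0, 56) [[300.69528997   0.31401592]]
(-150, 55, 44) [[247.27419281 253.82014264]]
```

View pics/w1.png

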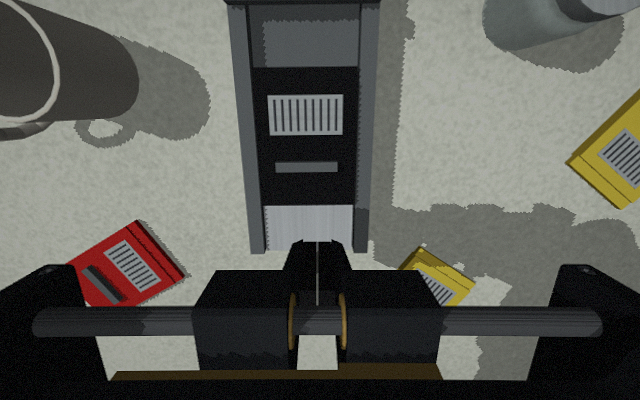

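The wrist view shows the ridge at (306,167), within 1 mm of the prediction, and the closed fingertips at (317,245). I'm moving above the thumb area now.

Request:
{"fn": "jog_arm", "kwargs": {"increments": [[0,1,-0.5,0,0],[0,1.9,-0.9,2,0],[0,1.9,-0.9,4,0],[0,1.9,-0.9,6,0],[0,1.9,-0.9,7.5,0],[0,1.9,-0.9,8,0],[0,1.9,-0.9,8,0],[0,1.9,-0.9,8,0]]}}

```text
time: 2.55
ee_pos: [0.5174, 0.0279, 0.0597]
tcp_rot: [3.02, 0.863, 0.002]
ft_force: [0.2, -0.0, -0.0]
grip_width: 0.006
grasp_force: 0.0
```

Run:
```python
from w import *
rep()
cv2.imwrite("pics/w2.png",robot.camera("wrist")[:,:,::-1])
```

```text
t 2.55 tcp slicer x,y mm -79.7 -2.3 z 59.7 yaw err deg -0.09 F [ 0.2 -0.  -0. ] F along 0.1 grip 0.006 tilt [ 0.001 -0.    -1.   ]
```

View pics/w2.png

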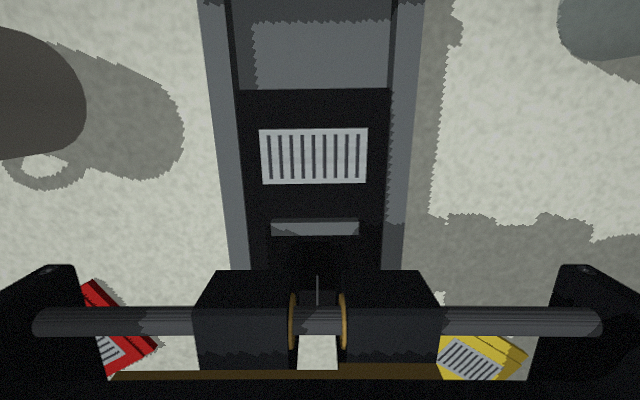

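The fingertips (317,255) sit centred just behind the ridge (315,227), so I'll press now.

Request:
{"fn": "jog_arm", "kwargs": {"increments": [[0,0,0,0.6,0],[0,0,0,0.9,0],[0,0,0,1.1,0],[0,0,0,1.3,0],[0,0,0,1.5,0],[0,0,0,1.7,0],[0,0,0,1.9,0],[0,0,0,1.9,0]]}}

```text
time: 3.4
ee_pos: [0.5169, 0.0283, 0.0414]
tcp_rot: [3.02, 0.865, -0.001]
ft_force: [-6.5, -0.6, 18.5]
grip_width: 0.01
grasp_force: 9.2
```

```bash
python3 -c "
from w import *
rep()"
```

```text
t 3.4 tcp slicer x,y mm -79.9 -1.7 z 41.4 yaw err deg -0.02 F [-6.5 -0.6 18.5] F along -5.8 grip 0.01 tilt [-0. -0. -1.]
```

Fully down at 18 N. Sliding now.

Request:
{"fn": "jog_arm", "kwargs": {"increments": [[0,0.3,0,0.05,0],[0,0.7,0,0.05,0],[0,1.2,0,0.05,0],[0,1.7,0,0.05,0],[0,2.2,0,0.05,0],[0,2.7,0,0.05,0],[0,3,0,0.05,0],[0,3,0,0.05,0]]}}

```text
time: 4.2
ee_pos: [0.5429, 0.0432, 0.0413]
tcp_rot: [3.018, 0.865, -0.0]
ft_force: [-7.7, -3.6, 19.0]
grip_width: 0.006
grasp_force: 9.5
```

```bash
python3 -c "
from w import *
rep()"
```

```text
t 4.2 tcp slicer x,y mm -50.0 -2.8 z 41.3 yaw err deg 0.0 F [-7.7 -3.6 19. ] F along -8.4 grip 0.006 tilt [ 0.001 -0.002 -1.   ]
```

Request:
{"fn": "jog_arm", "kwargs": {"increments": [[0,0.4,-0.05,0.04,0],[0,0.9,-0.1,0.05,0],[0,1.4,-0.1,0.05,0],[0,1.9,-0.1,0.05,0],[0,2.4,-0.1,0.05,0],[0,2.9,-0.1,0.05,0],[0,3.4,-0.1,0.05,0],[0,3.6,-0.1,0.05,0]]}}

```text
time: 5.0
ee_pos: [0.5728, 0.0629, 0.0411]
tcp_rot: [3.018, 0.865, -0.001]
ft_force: [-10.2, -6.3, 21.6]
grip_width: 0.004
grasp_force: 10.8
```

```bash
python3 -c "
from w import *
rep()"
```

```text
t 5.0 tcp slicer x,y mm -14.2 -2.0 z 41.1 yaw err deg -0.0 F [-10.2  -6.3  21.6] F along -12.0 grip 0.004 tilt [ 0.    -0.002 -1.   ]
```

Request:
{"fn": "jog_arm", "kwargs": {"increments": [[0,0.4,0,0.03,0],[0,0.9,0,0.03,0],[0,1.4,0,0.03,0],[0,1.9,0,0.03,0],[0,2.4,0,0.03,0],[0,2.9,0,0.03,0],[0,3.4,0,0.03,0],[0,3.6,0,0.03,0]]}}

```text
time: 5.8
ee_pos: [0.6014, 0.0809, 0.0408]
tcp_rot: [3.017, 0.865, -0.008]
ft_force: [-18.4, -11.2, 27.9]
grip_width: 0.008
grasp_force: 14.9
```

```bash
python3 -c "
from w import *
rep()"
```

```text
t 5.8 tcp slicer x,y mm 19.6 -1.8 z 40.8 yaw err deg 0.01 F [-18.4 -11.2  27.9] F along -21.5 grip 0.008 tilt [-0.004 -0.004 -1.   ]
```

Request:
{"fn": "jog_arm", "kwargs": {"increments": [[0,0.2,0,-0.02,0],[0,0.4,0,-0.02,0],[0,0.6,0,-0.02,0],[0,0.8,0,-0.02,0],[0,1.0,0,-0.02,0],[0,1.15,0,-0.02,0],[0,1.25,0,-0.02,0],[0,1.25,0,-0.02,0]]}}

```text
time: 6.6
ee_pos: [0.6095, 0.0864, 0.0404]
tcp_rot: [3.017, 0.866, -0.018]
ft_force: [-24.2, -14.5, 29.7]
grip_width: 0.006
grasp_force: 18.3
```

```bash
python3 -c "
from w import *
rep()
cv2.imwrite('pics/w3.png',robot.camera('wrist')[:,:,::-1])"
```

```text
t 6.6 tcp slicer x,y mm 29.4 -1.5 z 40.4 yaw err deg 0.02 F [-24.2 -14.5  29.7] F along -28.2 grip 0.006 tilt [-0.01  -0.006 -1.   ]
```

View pics/w3.png

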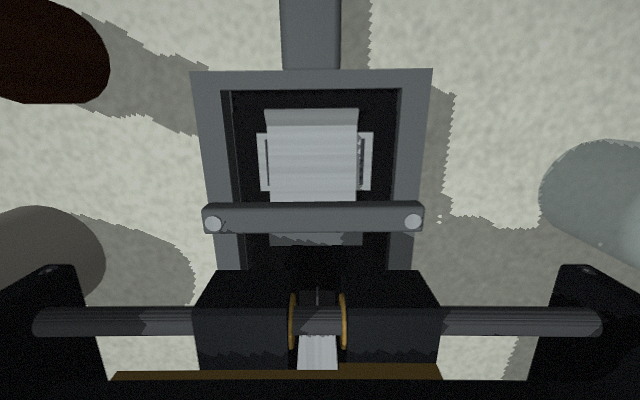

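The insert's front has reached the end wall (row ~90), with the ridge (315,240) just short of the bridge. One small extra push.

Request:
{"fn": "jog_arm", "kwargs": {"increments": [[0,0.1,0,-0.03,0],[0,0.2,0,-0.03,0],[0,0.3,0,-0.03,0],[0,0.4,0,-0.03,0],[0,0.4,0,-0.03,0],[0,0.4,0,-0.03,0],[0,0.4,0,-0.03,0],[0,0.4,0,-0.03,0]]}}

```text
time: 7.45
ee_pos: [0.6097, 0.0865, 0.0404]
tcp_rot: [3.016, 0.866, -0.03]
ft_force: [-36.4, -24.2, 39.6]
grip_width: 0.004
grasp_force: 26.2
```

```bash
python3 -c "
from w import *
rep()"
```

```text
t 7.45 tcp slicer x,y mm 29.6 -1.5 z 40.4 yaw err deg 0.03 F [-36.4 -24.2  39.6] F along -43.7 grip 0.004 tilt [-0.018 -0.009 -1.   ]
```

Against the stop: 15 N more force moved it only 0.2 mm. Releasing the load, then lifting.

Request:
{"fn": "jog_arm", "kwargs": {"increments": [[0,-0.3,0,-0.1,0],[0,-0.5,0,-0.3,0],[0,-0.8,0,-0.6,0],[0,-1,0,-1.2,0],[0,-1,0,-3,0],[0,-1,0,-6,0],[0,-1,0,-10,0],[0,-1,0,-10,0]]}}

```text
time: 8.25
ee_pos: [0.6126, 0.087, 0.1458]
tcp_rot: [3.017, 0.865, 0.017]
ft_force: [1.3, 0.9, 0.5]
grip_width: 0.009
grasp_force: 0.0
```

Request:
{"fn": "jog_arm", "kwargs": {"increments": [[0,-3,0,-2,0],[0,-6,0,-4,0],[0,-9,0,-6,0],[0,-10,0,-6,0],[0,-10,0,-6,0],[0,-10,0,-6,0],[0,-10,0,-6,0],[0,-10,0,-6,0]]}}

```text
time: 9.05
ee_pos: [0.5236, 0.0342, 0.198]
tcp_rot: [-3.019, -0.866, 0.002]
ft_force: [-0.2, 0.5, 0.5]
grip_width: 0.011
grasp_force: 0.0
```

Run:
```python
from w import *
rep()
im=robot.camera("wrist");c=cam("wrist");cv2.imwrite("pics/w4.png",im[:,:,::-1])
for x,z in((8,40),(0,39),(43,47),(118,40)):print(x,z,proj(c,[*(O+u*x/1e3-n*.001),z/1e3]).round(1))
```

```text
t 9.05 tcp slicer x,y mm -71.2 -0.3 z 198.0 yaw err deg -0.01 F [-0.2  0.5  0.5] F along 0.1 grip 0.011 tilt [-0.001  0.    -1.   ]
8 40 [[317.4 108.5]]
0 39 [[317.4 116.8]]
43 47 [[317.4  69.7]]
118 40 [[317.3 -23. ]]
```

View pics/w4.png

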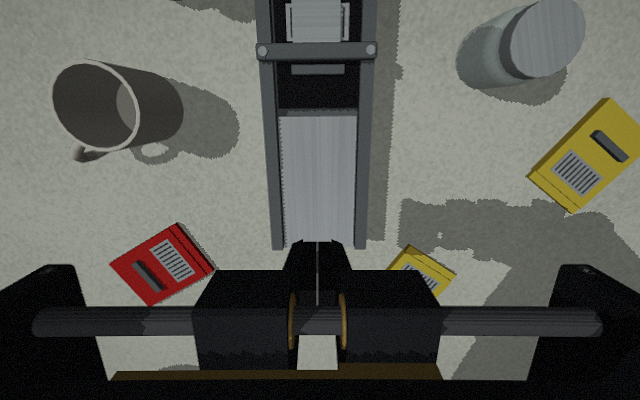

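The insert is home: its back edge is at row 109 (108.5 predicted), the ridge at (317,69) is just before the bridge, and the bed edge is at row 116 where the raised bed should be. Handing in.

```bash
python3 -c "
from plant import robot
print(robot.close_job())"
```

```text
the job is handed in; nothing more can be done
None
```

The black insert was pressed down, slid under the bridge and leaf spring to the end stop and released. The arm is clear, the last wrist picture shows the insert home with the bed apparently up behind it, and the job was handed in at about 9 s with no verdict returned.

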